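# Hook the drip tray out from under the stone slab

## Robot

A 7-joint arm with a two-finger parallel gripper is mounted at the origin on the work surface. World frame = base frame: x ahead of the robot, y to its left, z up, the work surface at z = 0. Lengths are in m, angles in rad, forces in N, time in s.
With the tool pointing down it reaches from about 0.4 to 0.85 m from the base axis. Payload 10.4 kg.
Tool frame: the origin (TCP) lies midway between the tips of the shut fingers; the grasp point (between the pads) lies 19 mm behind it; y points along the fingers, x is the direction in which the jaws open and shut, and the axes are right-handed (so a half turn about y gives the same grasp; the last joint's range is limited). The gripper opens to 87 mm and grips with 3 to 60 N. Pads are 19 mm wide; open, the fingers measure 117 mm over their backs; the gripper's body (75 mm by 190 mm) begins 51 mm behind the grasp point.
Start: joints at [1.272, 0.332, -0.065, 1.46, 0.022, 1.35, -0.088], TCP at [0.17, -0.601, 0.223] pointing down, gripper open.
Joint ranges: [-2.6, 2.6], [-0.5, 2.12], [-1.47, 1.34], [0.16, 2.42], [-1.27, 4.41], [0.06, 2.06], [-2.6, 2.6]. Speed limits (rad/s): [2.22, 2.22, 2.79, 2.79, 3.14, 3.14, 3.14].

## Interface

Orientations are given as a unit quaternion [x, y, z, w].
In Python, from bench import * gives the robot as it stands.
- The arm moves only by the tool jog_arm, never from a script. Its argument "commands" is a list of rows, each an object with "translation": the shift along the world's x, y, z in mm, a list of three; "twist": the turn about the world's z in rad. A call has 1 to 20 rows; each row shifts and turns the commanded pose from where the row before left it; what a row does not reach is not made up. A row lasts 1/10 s, in which the tool goes at most 50 mm and 8.59 degrees, less where a joint would pass 70% of its speed; a pose out of reach is approached as far as the arm can. A call is refused whole if a number of a shift passes 50 or a number of a turn 0.15, either way. A call with a gripper value outside its range is refused whole. "grip" is the closure, from 0 (fully open) to 1 (shut), set as the call begins (left out, the last holds). The fingers move at their own pace and stop on an object; "grip_force" is the grip in N (left out, the last holds). Time passes only in rows, so rows that do not move let the fingers close. It gives the time, the measured TCP pose, the force and the opening at its end, in the units of the state.
- read_state(): the state, without advancing time (a new reading comes with each control period).
- camera(name): name is "scene" or "side" or "wrist"; returns a dict with "img" (384x512x3 uint8, red, green, blue), "fx", "fy", "cx", "cy" (pixels), "dist" ([k1, k2, p1, p2, k3] as OpenCV has them; the pictures are not rectified), "cam_to_world" (4x4, takes a point from camera to world coordinates). Camera axes: x right, y down, z forward; pixel columns grow to the right and rows downward; lengths in m; the calibration is good to about 2 mm. A picture is of the moment at which its call begins. There is no depth.
- close_job(): hands the job in, once; it reports no verdict.
The state is a dict: "time": time; "joint_positions": joint angles; "joint_vel": joint speeds; "joint_torque": joint torques, N m; "ee_pos": TCP position; "eef_rot": TCP orientation; "ft_force": force on the tool from outside, world axes, zero at the start; "torque": the same for the moment, N m; "width": finger opening in m.
Only numpy, scipy, OpenCV 4.12 (cv2) and the standard library are available. Lean on these libraries where they do the work, as an engineer would, in place of code of your own. Each camera call takes 0.05 s, during which the arm holds its last target.

## Task

Take the hooked rod, reach it under the front edge of the stone slab, catch the hidden pull eye on the drip tray and gently draw the tray all the way out to its stop, touching the tray and the stand with nothing but the rod and never straining the eye. Then unhook the rod and lay it flat on the open bench, well clear of the tray. Leave the black collar, the jar and the glass dish as they are.

Things in the scene. Friction and masses are not known exactly. Their poses are not given: they have to be found in the camera images.
- stand: Fixed stand: stone slab 210 x 210 x 22 mm on two dark bearers, underside 56 mm, top 78 mm above the bench; a black cup is stuck on top at the rear. Origin on the bench under the middle of the slab's front edge; x points in under the slab, away from the robot, y left, z up. The open slot under the front edge is 150 mm wide (y -75 to +75), 56 mm high; the tray sits back inside and slides along x.
- tray (a joint): How far the drip tray is drawn out towards the robot, m: 0 fully in, 0.115 at its stop, fully out; starts at 0.010 to 0.030. It slides with about 3.5 N of friction plus 12 N per m/s, stays where it is left, no catch or spring. More than 15 N between the rod and the tray, its eye or the stand is too much.
- tray_front (a point): Middle of the grey plastic tray's front face, at bench level; axes as the stand's. Tray 140 mm wide, 105 mm deep; its face is upright, 4 to 48 mm above the bench, and lies (80 mm minus the draw) behind the slab's front edge. The pull eye stands out from this face towards the robot.
- eye_band (a point): Pull eye: upright loop of 6 mm steel bar, its opening (26 mm high, 31 mm deep) looking sideways along y. Its front bar is vertical, centre line 34 mm before the tray's face, joined to it by level bars 12 and 44 mm above the bench. The eye is clamped rigidly anywhere up to 28 mm left or right of this point, which marks only the middle of that band, 28 mm up; the slab hides it: find it by touch.
- hook: Loose hooked rod, about 0.16 kg, lying flat. Origin on its underside; x along the rod to the hook, z up. Wooden handle 24 mm wide (y), 38 mm high, x = -50 to +34 mm; grip it from above near x = 0, firmly: it can twist in the grip under side load. An 8 mm steel rod, 8 mm above the underside, runs from it to the bend at x = 135 mm.
- hook_bend (a point): Centre of the rod's bend (hook frame x 135, y 0, z 8 mm). Here the 8 mm rod turns into a finger pointing to the hook's +y (left when the hook points away) and slightly back: its centre line ends at x = 131.5, y = 15 mm, with a round end of 4 mm radius.
- collar: Bystander: loose black plastic pipe collar, 90 mm across, 55 mm high, standing on the bench. Origin under its centre.
- jar: Bystander: clear jar with a white cap, 60 mm across, 100 mm high. Origin under its centre.
- dish: Bystander: shallow glass dish 90 mm across, 18 mm high. Origin under its centre.
Things that resemble listed ones, but are neither listed nor needed, are in the scene too. Of the things shaped like the hook, the wooden one is meant.

How it is judged:
On the way, in this order (a step that is already met when the one before it is completed fails the run):
1. the rod's hook is in under the slab's front edge (x of hook_bend in the frame of stand above 0.02 m and height (world z) of hook_bend below 0.056 m and y of hook_bend in the frame of stand between -0.075 and 0.075 m), for 0.1 s.
2. the tray has been drawn out to its stop (within 7 mm) (value of joint tray above 0.108 m), for 0.1 s.
At the end, for the whole second after the job is handed in: The tray is within 7 mm of its outer stop (draw above 0.108 m); the rod lies released and at rest flat on the bench (underside within 6 mm of it, tilt under 0.1 rad), touching neither tray nor stand, its bend and its handle both more than 80 mm from the middle of the tray's front (value of joint tray above 0.108 m and height (world z) of hook below 0.006 m and angle between hook's own z axis and vertical below 0.1 rad and linear speed of hook below 0.02 m/s and horizontal distance between each of hook_bend, hook and tray_front above 0.08 m and contact force between hook and stand below 0.1 N).
It fails at once if the rod presses on tray, eye or stand with more than 15 N (contact force between hook and stand above 15 N).
It fails at once if gripper or arm touches the tray, the eye or the stand (contact force between any of the fingers, the arm and stand above 1 N).
It fails at once if a bystander is moved more than 20 mm (distance of any of collar, jar, dish from where it was at the start of the episode above 0.02 m).
It also fails if it takes over 72 s, if anything falls off the work surface, if the arm or the gripper's body presses on something with over 40 N, if the wrist force passes 120 N, or if a joint passes its speed limit or range.

## Working session

There is one attempt and no reset: what is moved stays moved. The work goes in short steps, Python scripts to look and compute and a tool call to move; the robot and the scene stay as the last step left them, time stands still between calls to the robot, and variables do not carry over. Pictures are saved under pics/ and viewed, and the job is handed in when it is done.

Besides the shell and the picture viewer there is one more tool, called after "Call:" by a JSON object that holds its "api" and its "payload", one argument or row to a line. jog_arm: Moves the arm, as the interface text tells. Its arguments: {"type":"object","properties":{"commands":{"type":"array"},"grip":{"type":"number"},"grip_force":{"type":"number"}},"required":["commands"]}

```bash
ls; mkdir -p pics
python3 - <<'E'
from bench import *
import cv2
s=read_state();print({k:(v if not hasattr(v,'tolist') else [round(x,3) for x in v.tolist()] if getattr(v,'ndim',0) else v) for k,v in s.items()})
for n in ("scene","side","wrist"):
    c=camera(n);cv2.imwrite(f"pics/{n}0.png",c["img"][:,:,::-1]);print(n,c["fx"],c["cx"],c["cy"],c["dist"],c["cam_to_world"])
E
```

```text
pics
{'time': 0.0, 'joint_positions': [1.272, 0.333, -0.065, 1.461, 0.022, 1.35, -0.088], 'joint_vel': [-0.001, -0.0, -0.001, -0.0, 0.001, 0.0, -0.003], 'joint_torque': [-0.0, -62.325, 0.024, -38.989, -0.061, 0.04, 0.0], 'ee_pos': [0.17, -0.601, 0.222], 'eef_rot': [-0.564, 0.427, -0.426, 0.564], 'ft_force': [-0.562, 0.931, 0.092], 'torque': [-0.005, 0.02, -0.017], 'width': 0.08673540831231379}
scene 450.47423017674004 257.6324010280267 188.31407301811183 [-0.06259899  0.          0.          0.          0.        ] [[ 0.69656368  0.60874876 -0.37976834  0.97010018]
 [ 0.71742539 -0.58356121  0.38046961 -0.48142743]
 [ 0.00999233 -0.53747676 -0.84321936  1.04973987]
 [ 0.          0.          0.          1.        ]]
side 487.3251406320615 260.65147403062264 193.03706254344144 [-0.0753922  0.         0.         0.         0.       ] [[-0.99099058 -0.08605659  0.10262521  0.39288915]
 [-0.1324501   0.51605377 -0.84625379  1.07410889]
 [ 0.01986559 -0.85222225 -0.52280263  0.72432833]
 [ 0.          0.          0.          1.        ]]
wrist 313.05960440169247 255.36461017488878 192.47317159587894 [0.00305408 0.         0.         0.         0.        ] [[ 0.27266414 -0.93059768 -0.24421758  0.23733553]
 [-0.96210626 -0.26436844 -0.06678971 -0.5828323 ]
 [-0.00240908  0.25317442 -0.96741765  0.38313769]
 [ 0.          0.          0.          1.        ]]
```

View pics/scene0.png

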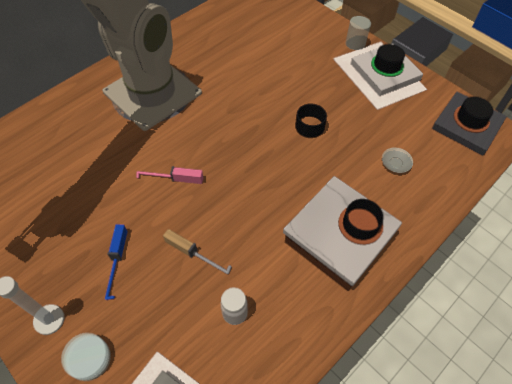

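View pics/side0.png

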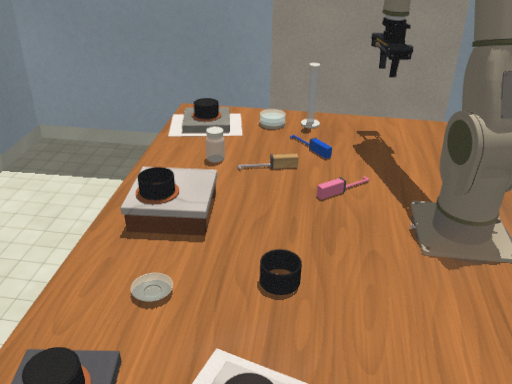

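View pics/wrist0.png

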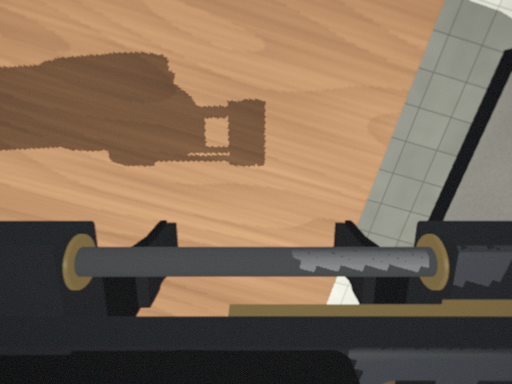

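```bash
cat > h.py <<'E'
from bench import *
import cv2, numpy as np
def ray(c,uv):
    K=np.array([[c["fx"],0,c["cx"]],[0,c["fy"],c["cy"]],[0,0,1]])
    p=cv2.undistortPoints(np.array(uv,float).reshape(-1,1,2),K,np.array(c["dist"],float)).reshape(-1,2)
    T=np.array(c["cam_to_world"]);d=np.c_[p,np.ones(len(p))]@T[:3,:3].T
    return T[:3,3],d
def onz(c,uv,z):
    o,d=ray(c,uv);return o+d*((z-o[2])/d[:,2])[:,None]
def proj(c,P):
    T=np.linalg.inv(np.array(c["cam_to_world"]));K=np.array([[c["fx"],0,c["cx"]],[0,c["fy"],c["cy"]],[0,0,1]])
    return cv2.projectPoints(np.array(P,float).reshape(-1,1,3),cv2.Rodrigues(T[:3,:3])[0],T[:3,3],K,np.array(c["dist"],float))[0].reshape(-1,2)
def save(name,img,x0,y0,x1,y1,k):
    cv2.imwrite("pics/"+name,cv2.resize(img[y0:y1,x0:x1,::-1],None,fx=k,fy=k,interpolation=cv2.INTER_CUBIC))
E
python3 - <<'E'
from h import *
c=camera("scene");save("a.png",c["img"],150,160,410,300,3)
d=camera("side");save("b.png",d["img"],110,120,310,240,4)
E
```

```text
(no output)
```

View pics/a.png

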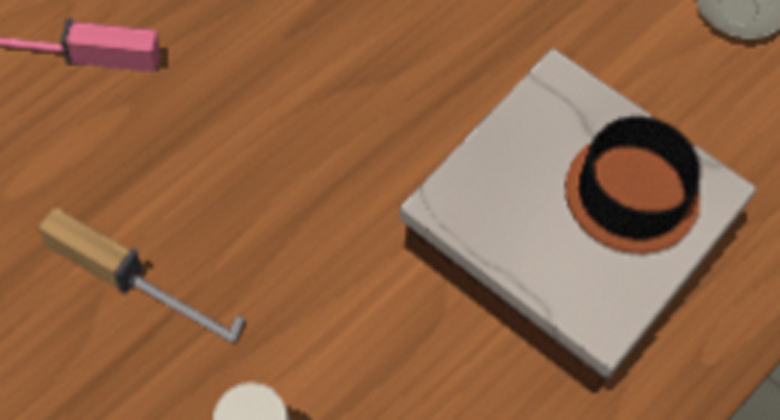

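View pics/b.png

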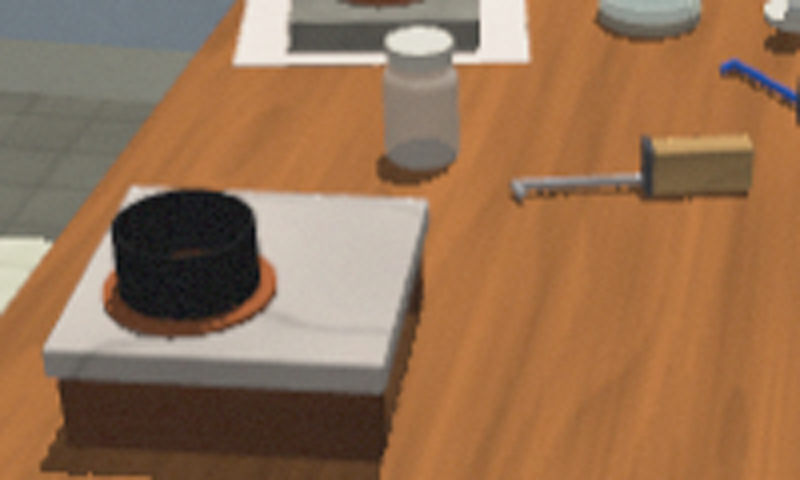

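Run:
```python
from h import *
c=camera("scene")
cor=np.array([(334.3,176.7),(283.7,230.7),(353.3,285),(401.7,222.7)])
P=onz(c,cor,0.078);print(P.round(4));print([np.linalg.norm(P[i]-P[(i+1)%4]).round(4) for i in range(4)])
f=P[1]-P[0];yaw=np.arctan2(*( (P[2]+P[3]-P[0]-P[1])[:2][::-1]));yaw2=np.arctan2(f[0],-f[1]);print("stand origin",((P[0]+P[1])/2).round(4),"yaw",yaw,yaw2)
d=camera("side");cs=np.array([(110+x/4,120+y/4) for x,y in[(427,201),(384,362+4),(47,352),(130,188)]])
print(onz(d,cs,0.078).round(4))
# hook
uv=np.array([(150+x/3,160+y/3) for x,y in[(236,336),(135,281)]])
print("bend,rodstart",onz(c,uv,0.008).round(4))
uv=np.array([(110+x/4,120+y/4) for x,y in[(518,188),(640,181)]])
print("side",onz(d,uv,0.008).round(4))
hsv=cv2.cvtColor(c["img"],cv2.COLOR_RGB2HSV)[235-5:260,160:230];
# handle top corners scene
uv=np.array([(150+x/3,160+y/3) for x,y in[(58,210),(42,224),(118,270),(135,252)]])
print("htop",onz(c,uv,0.038).round(4))
uv=np.array([(110+x/4,120+y/4) for x,y in[(655,136),(750,136),(752,145),(652,150)]])
print("htop side",onz(d,uv,0.038).round(4))
# jar cap, collar
print("jar",onz(c,[(234,298)],0.1),"collar",onz(c,[(311,116)],.055))
```

```text
[[ 0.6452  0.1266  0.078 ]
 [ 0.6632 -0.0821  0.078 ]
 [ 0.869  -0.0675  0.078 ]
 [ 0.8503  0.1434  0.078 ]]
[np.float64(0.2095), np.float64(0.2063), np.float64(0.2116), np.float64(0.2058)]
stand origin [0.6542 0.0223 0.078 ] yaw 0.07624547539263762 0.08606333209557951
[[ 0.6542 -0.0706  0.078 ]
 [ 0.6371  0.1327  0.078 ]
 [ 0.8405  0.1511  0.078 ]
 [ 0.8605 -0.0548  0.078 ]]
bend,rodstart [[ 0.6266 -0.2325  0.008 ]
 [ 0.5317 -0.2606  0.008 ]]
side [[ 0.618  -0.2265  0.008 ]
 [ 0.5267 -0.2536  0.008 ]]
htop [[ 0.4499 -0.272   0.038 ]
 [ 0.451  -0.2898  0.038 ]
 [ 0.5272 -0.2707  0.038 ]
 [ 0.5244 -0.2502  0.038 ]]
htop side [[ 0.5182 -0.2732  0.038 ]
 [ 0.4452 -0.286   0.038 ]
 [ 0.4426 -0.2709  0.038 ]
 [ 0.5179 -0.2493  0.038 ]]
jar [[ 0.70942129 -0.28660077  0.1       ]] collar [[0.45003378 0.25532983 0.055     ]]
```

Run:
```python
from h import *
from scipy.spatial.transform import Rotation as R
s=read_state();M=R.from_quat(s["eef_rot"]).as_matrix();print(M.round(3),s["ee_pos"],np.arctan2(M[1,0],M[0,0]))
```

```text
[[ 0.272 -0.     0.962]
 [-0.962  0.     0.272]
 [-0.    -1.     0.   ]] [ 0.17020359 -0.60132011  0.22240943] -1.2949723430375473
```

Run:
```python
from h import *
c=camera("scene");print(onz(c,[(48,320),(86,356),(113,240),(397,160)],0.0).round(3))
d=camera("side");print(onz(d,[(311,124)],0).round(3)); o,r=ray(d,[(314,65)]);b=onz(d,[(311,124)],0)[0]
t=(b[1]-o[1])/r[0,1];print((o+t*r[0]).round(3))
```

```text
[[ 0.419 -0.621  0.   ]
 [ 0.551 -0.601  0.   ]
 [ 0.352 -0.388  0.   ]
 [ 0.708  0.353  0.   ]]
[[ 0.415 -0.617  0.   ]]
[ 0.42  -0.617  0.224]
```

Call:
{"api": "jog_arm", "payload": {
  "commands": [
    {"translation":[30,45,0],"twist":0.011},
    {"translation":[40,42,-8],"twist":0},
    {"translation":[40,42,-12],"twist":0},
    {"translation":[40,42,-12],"twist":0},
    {"translation":[43,42,-12],"twist":0},
    {"translation":[43,42,-12],"twist":0},
    {"translation":[43,40,-12],"twist":0},
    {"translation":[43,38,-4],"twist":0},
    {"translation":[0,0,0],"twist":0},
    {"translation":[0,0,0],"twist":0},
    {"translation":[0,0,0],"twist":0}
  ],
  "grip": 0,
  "grip_force": 60
}}

```text
time: 1.55
ee_pos: [0.4422, -0.3192, 0.1625]
eef_rot: [0.566, -0.424, 0.424, -0.566]
ft_force: [0.7, 0.4, -0.3]
width: 0.0865
```

Run:
```python
from h import *
for n in ("scene","side","wrist"):
    c=camera(n);cv2.imwrite(f"pics/{n}1.png",c["img"][:,:,::-1])
s=read_state();print(s["ee_pos"],s["time"],s["ft_force"])
w=c
print(proj(w,[(.6223,-.2298,.008),(.4853,-.27,.038),(.650,.027,.078)]))
```

```text
[ 0.4421638  -0.31932219  0.16258777] 1.7 [-0.56266397 -1.1168308  -0.3942263 ]
[[ 214.29495969  -42.25118993]
 [ 215.50569256  126.96958827]
 [-227.85167956 -304.17997038]]
```

View pics/wrist1.png

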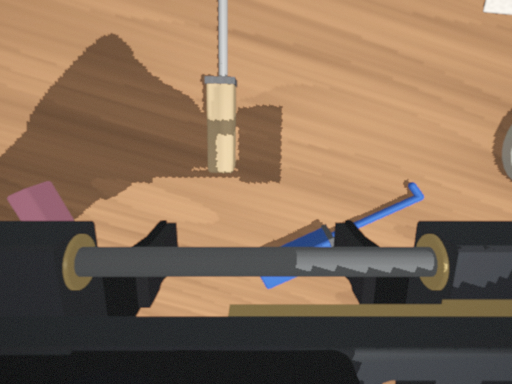

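View pics/scene1.png

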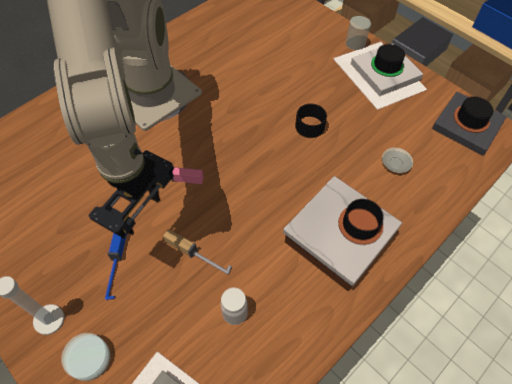

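Run:
```python
from h import *
w=camera("wrist");save("c.png",w["img"],180,0,270,180,3.3)
g=w["img"][:,:,:].astype(int)
hsv=cv2.cvtColor(w["img"],cv2.COLOR_RGB2HSV)
for r in (100,115,160,168): print(r,[tuple(hsv[r,x]) for x in range(200,245,3)])
print(onz(w,[(206.5,81),(237,80),(210,172),(235,171)],.038).round(4))
print(onz(w,[(223,10),(223.5,70)],.008).round(4))
```

```text
100 [(np.uint8(14), np.uint8(109), np.uint8(194)), (np.uint8(13), np.uint8(117), np.uint8(116)), (np.uint8(16), np.uint8(100), np.uint8(145)), (np.uint8(19), np.uint8(69), np.uint8(228)), (np.uint8(19), np.uint8(70), np.uint8(229)), (np.uint8(19), np.uint8(71), np.uint8(219)), (np.uint8(19), np.uint8(74), np.uint8(216)), (np.uint8(19), np.uint8(70), np.uint8(225)), (np.uint8(19), np.uint8(69), np.uint8(232)), (np.uint8(19), np.uint8(68), np.uint8(234)), (np.uint8(19), np.uint8(67), np.uint8(233)), (np.uint8(19), np.uint8(78), np.uint8(196)), (np.uint8(15), np.uint8(107), np.uint8(191)), (np.uint8(14), np.uint8(108), np.uint8(201)), (np.uint8(14), np.uint8(112), np.uint8(196))]
115 [(np.uint8(13), np.uint8(115), np.uint8(129)), (np.uint8(14), np.uint8(121), np.uint8(126)), (np.uint8(15), np.uint8(107), np.uint8(136)), (np.uint8(19), np.uint8(71), np.uint8(225)), (np.uint8(19), np.uint8(70), np.uint8(223)), (np.uint8(19), np.uint8(71), np.uint8(222)), (np.uint8(19), np.uint8(71), np.uint8(219)), (np.uint8(19), np.uint8(71), np.uint8(227)), (np.uint8(19), np.uint8(69), np.uint8(234)), (
[... 1107 characters left out ...]
nt8(18), np.uint8(86), np.uint8(145)), (np.uint8(19), np.uint8(87), np.uint8(147)), (np.uint8(19), np.uint8(84), np.uint8(146)), (np.uint8(19), np.uint8(75), np.uint8(215)), (np.uint8(19), np.uint8(68), np.uint8(231)), (np.uint8(20), np.uint8(68), np.uint8(238)), (np.uint8(19), np.uint8(68), np.uint8(238)), (np.uint8(19), np.uint8(68), np.uint8(236)), (np.uint8(18), np.uint8(84), np.uint8(185)), (np.uint8(14), np.uint8(114), np.uint8(181)), (np.uint8(14), np.uint8(123), np.uint8(112)), (np.uint8(13), np.uint8(122), np.uint8(113))]
[[ 0.5209 -0.2527  0.038 ]
 [ 0.5291 -0.2777  0.038 ]
 [ 0.4443 -0.2752  0.038 ]
 [ 0.4517 -0.2972  0.038 ]]
[[ 0.5852 -0.2473  0.008 ]
 [ 0.5362 -0.2607  0.008 ]]
```

View pics/c.png

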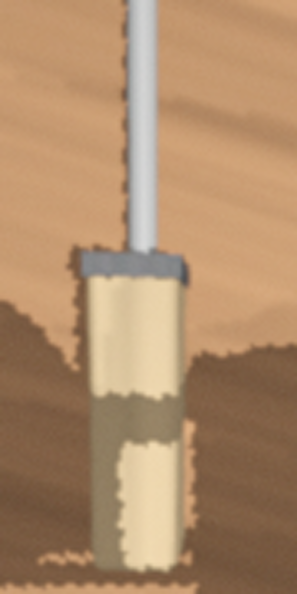

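Call:
{"api": "jog_arm", "payload": {
  "commands": [
    {"translation":[26,23,0],"twist":-0.015},
    {"translation":[26,24,0],"twist":0},
    {"translation":[0,0,-30],"twist":0},
    {"translation":[0,0,-30],"twist":0},
    {"translation":[0,0,-30],"twist":0},
    {"translation":[0,0,-30],"twist":0},
    {"translation":[0,0,-20],"twist":0},
    {"translation":[0,0,-14],"twist":0},
    {"translation":[0,0,0],"twist":0},
    {"translation":[0,0,0],"twist":0}
  ]
}}

```text
time: 2.75
ee_pos: [0.4954, -0.2715, 0.0091]
eef_rot: [-0.563, 0.427, -0.428, 0.563]
ft_force: [-0.5, -0.4, 0.5]
width: 0.0869
```

Close and check.

Call:
{"api": "jog_arm", "payload": {
  "commands": [
    {"translation":[0,0,0],"twist":0},
    {"translation":[0,0,0],"twist":0},
    {"translation":[0,0,0],"twist":0},
    {"translation":[0,0,0],"twist":0},
    {"translation":[0,0,0],"twist":0},
    {"translation":[0,0,0],"twist":0},
    {"translation":[0,0,0],"twist":0},
    {"translation":[0,0,0],"twist":0}
  ],
  "grip": 1,
  "grip_force": 60
}}

```text
time: 3.55
ee_pos: [0.4951, -0.2711, 0.0084]
eef_rot: [0.563, -0.428, 0.428, -0.563]
ft_force: [-0.2, 0.2, -0.6]
width: 0.0309
```

Call:
{"api": "jog_arm", "payload": {
  "commands": [
    {"translation":[0,0,10],"twist":0},
    {"translation":[0,0,10],"twist":0},
    {"translation":[0,0,20],"twist":0},
    {"translation":[0,0,20],"twist":0},
    {"translation":[0,0,0],"twist":0},
    {"translation":[0,0,0],"twist":0}
  ]
}}

```text
time: 4.15
ee_pos: [0.4952, -0.2713, 0.0689]
eef_rot: [0.563, -0.427, 0.428, -0.563]
ft_force: [-0.3, 0.0, -2.3]
width: 0.0236
```

Run:
```python
from h import *
c=camera("scene");save("d.png",c["img"],150,160,410,300,3)
c=camera("side");save("e.png",c["img"],110,80,310,230,4)
c=camera("wrist");cv2.imwrite("pics/f.png",c["img"][:,:,::-1])
s=read_state();print(s["ee_pos"],s["time"],s["ft_force"],s["width"])
```

```text
[ 0.49438119 -0.27082903  0.06751377] 4.3 [ 0.53076546  0.22574123 -1.141255  ] 0.023371839759220338
```

View pics/d.png

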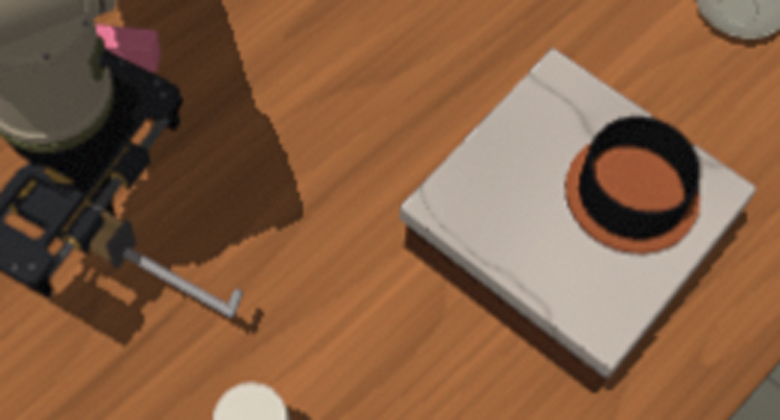

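View pics/e.png

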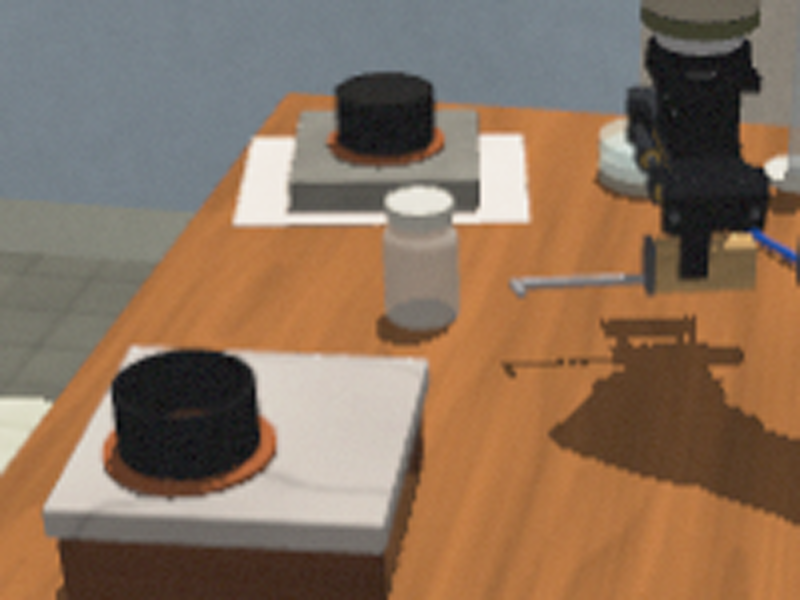

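View pics/f.png

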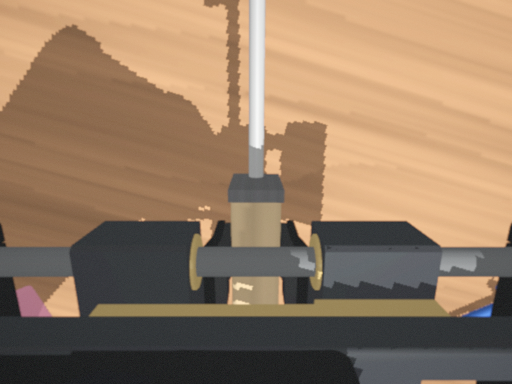

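```bash
cat >> h.py <<'E'
def tri(c,uvc,d,uvd):
    o1,r1=ray(c,[uvc]);o2,r2=ray(d,[uvd]);r1=r1[0]/np.linalg.norm(r1);r2=r2[0]/np.linalg.norm(r2)
    t=np.linalg.lstsq(np.c_[r1,-r2],o2-o1,rcond=None)[0];a=o1+t[0]*r1;b=o2+t[1]*r2
    return (a+b)/2,np.linalg.norm(a-b)
E
python3 - <<'E'
from h import *
c=camera("scene");d=camera("side")
A=lambda x,y:(150+x/3-.3,160+y/3-.3)
B=lambda x,y:(110+x/4-.4,80+y/4-.4)
print("bend",tri(c,A(236,314),d,B(519,288)), onz(c,[A(236,314)],.068),onz(d,[B(519,288)],.068))
print("rod start",onz(c,[A(136,257)],.068),onz(d,[B(643,281)],.068))
for a,b in [((553,50),(384,526)),((401,212),(427,361)),((610,375),(130,348)),((755,188),(47,514))]:
    print(tri(c,A(*a),d,B(*b)))
E
```

```text
bend (array([ 0.6234634 , -0.23253278,  0.05610522]), np.float64(0.008374247298481562)) [[ 0.63179475 -0.23458414  0.068     ]] [[ 0.61589707 -0.21244284  0.068     ]]
rod start [[ 0.54043249 -0.25936172  0.068     ]] [[ 0.5258509  -0.23999005  0.068     ]]
(array([0.64122232, 0.12813623, 0.07526773]), np.float64(0.0038592734965002583))
(array([ 0.65903249, -0.08038628,  0.07312509]), np.float64(0.002908472758180612))
(array([ 0.86684515, -0.0654902 ,  0.07292773]), np.float64(0.0016269477569029734))
(array([0.84661324, 0.14553779, 0.07338432]), np.float64(0.004301622682290065))
```

Call:
{"api": "jog_arm", "payload": {
  "commands": [
    {"translation":[0,0,-20],"twist":0},
    {"translation":[0,0,-20],"twist":0},
    {"translation":[0,0,-7],"twist":0},
    {"translation":[0,0,0],"twist":0}
  ]
}}

```text
time: 4.8
ee_pos: [0.4942, -0.2706, 0.0202]
eef_rot: [0.563, -0.429, 0.427, -0.563]
ft_force: [0.4, -0.3, -2.2]
width: 0.0238
```

Call:
{"api": "jog_arm", "payload": {
  "commands": [
    {"translation":[0,0,0],"twist":0},
    {"translation":[0,0,0],"twist":0},
    {"translation":[0,0,0],"twist":0},
    {"translation":[0,0,-7],"twist":0},
    {"translation":[0,0,-6],"twist":0},
    {"translation":[0,0,0],"twist":0},
    {"translation":[0,0,0],"twist":0}
  ],
  "grip": 0.5
}}

```text
time: 5.5
ee_pos: [0.4948, -0.2709, 0.0081]
eef_rot: [0.563, -0.428, 0.427, -0.563]
ft_force: [0.8, 0.2, 0.1]
width: 0.0437
```

Call:
{"api": "jog_arm", "payload": {
  "commands": [
    {"translation":[0,0,0],"twist":0},
    {"translation":[0,0,0],"twist":0},
    {"translation":[0,0,0],"twist":0},
    {"translation":[0,0,0],"twist":0},
    {"translation":[0,0,0],"twist":0},
    {"translation":[0,0,0],"twist":0},
    {"translation":[0,0,0],"twist":0}
  ],
  "grip": 1
}}

```text
time: 6.2
ee_pos: [0.4951, -0.2712, 0.0086]
eef_rot: [0.563, -0.428, 0.428, -0.563]
ft_force: [-0.5, 0.1, 1.8]
width: 0.0238
```

Call:
{"api": "jog_arm", "payload": {
  "commands": [
    {"translation":[0,0,0],"twist":0},
    {"translation":[0,0,0],"twist":0},
    {"translation":[0,0,0],"twist":0}
  ]
}}

```text
time: 6.5
ee_pos: [0.4952, -0.2712, 0.0086]
eef_rot: [0.563, -0.428, 0.428, -0.563]
ft_force: [0.1, 0.8, 2.5]
width: 0.0234
```

Run:
```python
from h import *
c=camera("side");save("g.png",c["img"],210,130,310,190,6)
```

```text
(no output)
```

View pics/g.png

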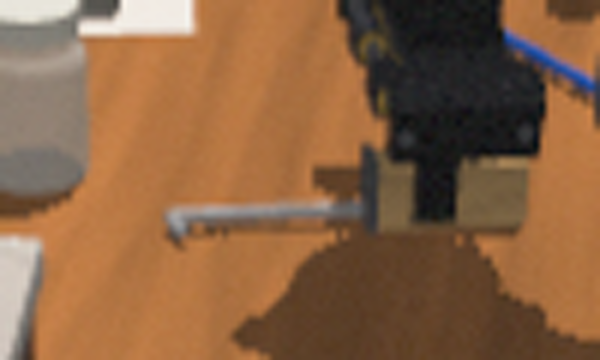

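Call:
{"api": "jog_arm", "payload": {
  "commands": [
    {"translation":[0,0,10],"twist":0},
    {"translation":[0,0,15],"twist":0},
    {"translation":[0,0,15],"twist":0},
    {"translation":[-5,30,0],"twist":-0.048},
    {"translation":[-5,30,0],"twist":-0.05},
    {"translation":[-5,30,0],"twist":-0.05},
    {"translation":[0,30,0],"twist":-0.04},
    {"translation":[0,30,0],"twist":0},
    {"translation":[0,30,0],"twist":0},
    {"translation":[0,30,-5],"twist":0},
    {"translation":[0,20,-5],"twist":0},
    {"translation":[0,0,-10],"twist":0},
    {"translation":[0,0,0],"twist":0},
    {"translation":[0,0,0],"twist":0},
    {"translation":[0,0,0],"twist":0}
  ]
}}

```text
time: 8.05
ee_pos: [0.4803, -0.0422, 0.0289]
eef_rot: [-0.52, 0.479, -0.479, 0.52]
ft_force: [-0.7, 0.0, -0.7]
width: 0.0237
```

Run:
```python
from h import *
c=camera("scene");save("i.png",c["img"],210,150,410,300,4)
c=camera("side");save("j.png",c["img"],110,130,310,260,4)
c=camera("wrist");cv2.imwrite("pics/k.png",c["img"][:,:,::-1])
s=read_state();print(s["ee_pos"],s["time"],s["ft_force"],s["width"],s["torque"])
```

```text
[ 0.48025675 -0.04168408  0.02874711] 8.2 [-0.22559109 -0.52710728 -1.91748199] 0.023603268240314883 [0.02693047 0.0412736  0.01224134]
```

View pics/i.png

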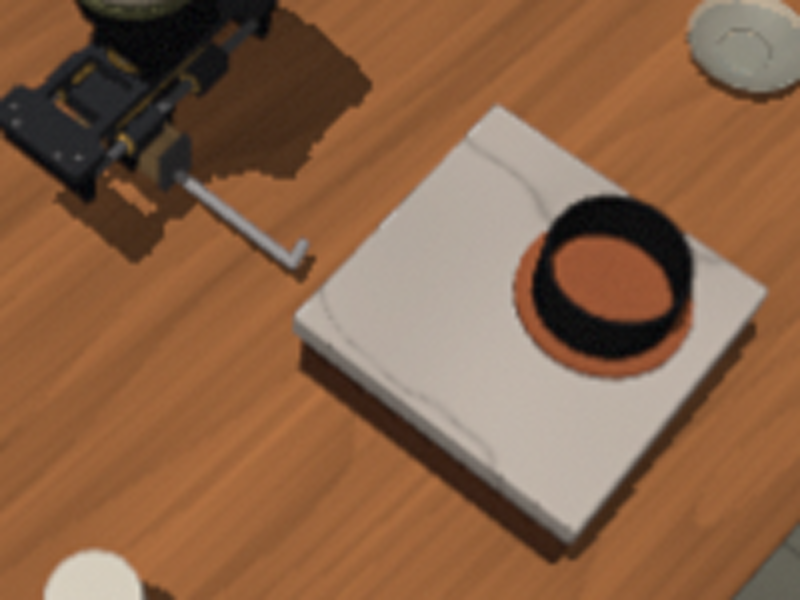

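View pics/j.png

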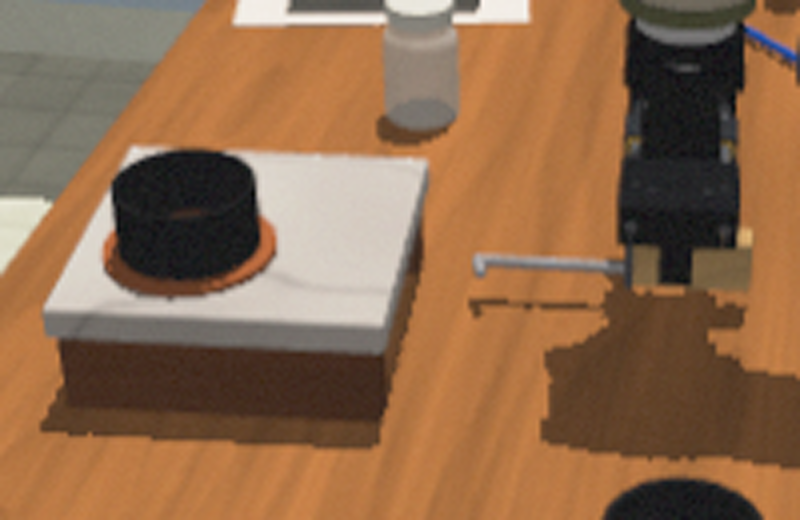

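View pics/k.png

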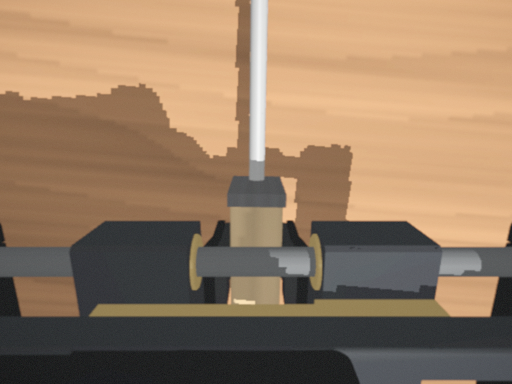

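Hook (scene crop bend at 293,263; side crop bend at 481,263) is in front of the slab. Now the relative measurement in the stand frame, per camera.

Run:
```python
from h import *
c=camera("scene");d=camera("side")
A=lambda x,y:(210+x/4-.4,150+y/4-.4)
B=lambda x,y:(110+x/4-.4,130+y/4-.4)
def rel(cam,cor,bend,rs):
    P=onz(cam,cor,.078)[:,:2];b=onz(cam,[bend,rs],.028)[:,:2]
    o=(P[0]+P[1])/2; ex=(P[2]+P[3]-P[0]-P[1]);ex/=np.linalg.norm(ex);ey=np.array([-ex[1],ex[0]])
    print("o",o.round(4),"yaw",np.arctan2(ex[1],ex[0]).round(3),"bend world",b[0].round(4),"rel",((b[0]-o)@ex).round(4),((b[0]-o)@ey).round(4),"hookyaw",np.arctan2(*(b[0]-b[1])[::-1]).round(3))
    return
rel(c,[A(498,104),A(295,322),A(572,540),A(767,291)],A(293,263),A(187,181))
rel(d,[B(384,326),B(427,161),B(130,148),B(47,314)],B(481,263),B(622,266))
print("tri bend",tri(c,A(293,263),d,B(481,263)))
s=tri(c,A(498,104),d,B(384,326))[0]+tri(c,A(295,322),d,B(427,161))[0];print("tri slab",s/2)
```

```text
o [0.652  0.0237] yaw 0.069 bend world [ 0.6148 -0.0311] rel -0.0408 -0.0521 hookyaw 0.066
o [0.6471 0.0293] yaw 0.088 bend world [ 0.6103 -0.0274] rel -0.0417 -0.0532 hookyaw 0.125
tri bend (array([ 0.61242109, -0.03037745,  0.02554139]), np.float64(0.0031456695620301557))
tri slab [0.6496222  0.02477905 0.07488163]
```

Call:
{"api": "jog_arm", "payload": {
  "commands": [
    {"translation":[0,-5,0],"twist":0},
    {"translation":[12,1,0],"twist":0},
    {"translation":[12,1,0],"twist":0},
    {"translation":[12,1,0],"twist":0},
    {"translation":[12,1,0],"twist":0},
    {"translation":[12,1,0],"twist":0},
    {"translation":[12,1,0],"twist":0},
    {"translation":[7,0.6,0],"twist":0},
    {"translation":[5,0.4,0],"twist":0},
    {"translation":[0,0,0],"twist":0},
    {"translation":[0,0,0],"twist":0}
  ]
}}

```text
time: 9.4
ee_pos: [0.5638, -0.0391, 0.0283]
eef_rot: [0.521, -0.479, 0.478, -0.52]
ft_force: [0.5, -0.8, -1.1]
width: 0.0235
```

Call:
{"api": "jog_arm", "payload": {
  "commands": [
    {"translation":[2,0.2,0],"twist":0},
    {"translation":[2,0.1,0],"twist":0}
  ]
}}

```text
time: 9.6
ee_pos: [0.568, -0.0389, 0.0285]
eef_rot: [0.521, -0.479, 0.479, -0.52]
ft_force: [-0.5, -0.2, -0.4]
width: 0.0239
```

Call:
{"api": "jog_arm", "payload": {
  "commands": [
    {"translation":[2,0.2,0],"twist":0},
    {"translation":[2,0.1,0],"twist":0}
  ]
}}

```text
time: 9.8
ee_pos: [0.5722, -0.0385, 0.0285]
eef_rot: [-0.521, 0.479, -0.479, 0.521]
ft_force: [0.6, 0.6, -2.2]
width: 0.0239
```

Call:
{"api": "jog_arm", "payload": {
  "commands": [
    {"translation":[1.5,0.1,0],"twist":0},
    {"translation":[1.5,0.1,0],"twist":0}
  ]
}}

```text
time: 10.0
ee_pos: [0.5752, -0.0383, 0.0284]
eef_rot: [0.521, -0.479, 0.479, -0.52]
ft_force: [-0.1, -0.5, -1.2]
width: 0.0235
```

Call:
{"api": "jog_arm", "payload": {
  "commands": [
    {"translation":[1.5,0.1,0],"twist":0},
    {"translation":[1.5,0.1,0],"twist":0}
  ]
}}

```text
time: 10.2
ee_pos: [0.5774, -0.0382, 0.0281]
eef_rot: [0.521, -0.479, 0.478, -0.52]
ft_force: [-2.9, -0.9, -0.2]
width: 0.0231
```

Call:
{"api": "jog_arm", "payload": {
  "commands": [
    {"translation":[1.5,0.1,0],"twist":0},
    {"translation":[1.5,0.1,0],"twist":0}
  ]
}}

```text
time: 10.4
ee_pos: [0.5807, -0.0379, 0.0282]
eef_rot: [0.521, -0.479, 0.478, -0.52]
ft_force: [-3.3, 0.6, -0.5]
width: 0.0238
```

Call:
{"api": "jog_arm", "payload": {
  "commands": [
    {"translation":[-5,-0.4,0],"twist":0},
    {"translation":[-6,-0.5,0],"twist":0},
    {"translation":[-0.5,6,0],"twist":0},
    {"translation":[-0.5,6,0],"twist":0},
    {"translation":[-0.4,5,0],"twist":0},
    {"translation":[0,0,0],"twist":0}
  ]
}}

```text
time: 11.0
ee_pos: [0.5688, -0.0203, 0.0286]
eef_rot: [-0.521, 0.478, -0.478, 0.521]
ft_force: [-0.0, -0.2, -1.5]
width: 0.0235
```

Call:
{"api": "jog_arm", "payload": {
  "commands": [
    {"translation":[-0.1,1,0],"twist":0},
    {"translation":[-0.1,1,0],"twist":0}
  ]
}}

```text
time: 11.2
ee_pos: [0.5685, -0.0199, 0.0284]
eef_rot: [0.52, -0.479, 0.479, -0.52]
ft_force: [-0.8, 0.4, -0.4]
width: 0.0235
```

Call:
{"api": "jog_arm", "payload": {
  "commands": [
    {"translation":[-0.1,1,0],"twist":0},
    {"translation":[-0.1,1,0],"twist":0}
  ]
}}

```text
time: 11.4
ee_pos: [0.5683, -0.0179, 0.0284]
eef_rot: [0.52, -0.479, 0.479, -0.52]
ft_force: [0.5, 0.5, -1.3]
width: 0.0237
```

Call:
{"api": "jog_arm", "payload": {
  "commands": [
    {"translation":[-0.1,1,0],"twist":0},
    {"translation":[-0.1,1,0],"twist":0}
  ]
}}

```text
time: 11.6
ee_pos: [0.568, -0.0158, 0.0284]
eef_rot: [0.52, -0.479, 0.479, -0.52]
ft_force: [-0.2, 0.1, -1.2]
width: 0.0236
```

Call:
{"api": "jog_arm", "payload": {
  "commands": [
    {"translation":[-0.1,1,0],"twist":0},
    {"translation":[-0.1,1,0],"twist":0}
  ]
}}

```text
time: 11.8
ee_pos: [0.5678, -0.0137, 0.0284]
eef_rot: [0.521, -0.479, 0.479, -0.52]
ft_force: [-0.8, -1.1, -2.1]
width: 0.0235
```

Call:
{"api": "jog_arm", "payload": {
  "commands": [
    {"translation":[-0.1,1,0],"twist":0},
    {"translation":[-0.1,1,0],"twist":0}
  ]
}}

```text
time: 12.0
ee_pos: [0.5676, -0.0117, 0.0284]
eef_rot: [0.521, -0.479, 0.479, -0.52]
ft_force: [-0.6, -0.2, -1.9]
width: 0.0239
```

Call:
{"api": "jog_arm", "payload": {
  "commands": [
    {"translation":[-0.1,1,0],"twist":0},
    {"translation":[-0.1,1,0],"twist":0}
  ]
}}

```text
time: 12.2
ee_pos: [0.5674, -0.0097, 0.0284]
eef_rot: [0.521, -0.479, 0.479, -0.52]
ft_force: [-0.5, 0.1, -0.9]
width: 0.0236
```

Call:
{"api": "jog_arm", "payload": {
  "commands": [
    {"translation":[-0.1,1,0],"twist":0},
    {"translation":[-0.1,1,0],"twist":0}
  ]
}}

```text
time: 12.4
ee_pos: [0.5672, -0.0077, 0.0284]
eef_rot: [0.521, -0.479, 0.479, -0.52]
ft_force: [-1.0, 0.3, -1.4]
width: 0.0233
```

Call:
{"api": "jog_arm", "payload": {
  "commands": [
    {"translation":[-0.1,1,0],"twist":0},
    {"translation":[-0.1,1,0],"twist":0}
  ]
}}

```text
time: 12.6
ee_pos: [0.5671, -0.0057, 0.0284]
eef_rot: [-0.521, 0.479, -0.479, 0.521]
ft_force: [1.1, -0.0, -1.6]
width: 0.0234
```

Call:
{"api": "jog_arm", "payload": {
  "commands": [
    {"translation":[-0.1,1,0],"twist":0},
    {"translation":[-0.1,1,0],"twist":0}
  ]
}}

```text
time: 12.8
ee_pos: [0.5668, -0.0037, 0.0284]
eef_rot: [0.521, -0.479, 0.479, -0.52]
ft_force: [0.2, -0.1, -2.5]
width: 0.0233
```

Call:
{"api": "jog_arm", "payload": {
  "commands": [
    {"translation":[-0.1,1,0],"twist":0},
    {"translation":[-0.1,1,0],"twist":0}
  ]
}}

```text
time: 13.0
ee_pos: [0.5666, -0.0017, 0.0284]
eef_rot: [0.521, -0.479, 0.479, -0.52]
ft_force: [0.2, -0.4, -2.2]
width: 0.024
```

Call:
{"api": "jog_arm", "payload": {
  "commands": [
    {"translation":[-0.1,1,0],"twist":0},
    {"translation":[-0.1,1,0],"twist":0}
  ]
}}

```text
time: 13.2
ee_pos: [0.5665, 0.0003, 0.0284]
eef_rot: [0.521, -0.479, 0.479, -0.52]
ft_force: [-0.3, -0.3, -1.2]
width: 0.0234
```

Call:
{"api": "jog_arm", "payload": {
  "commands": [
    {"translation":[-0.1,1,0],"twist":0},
    {"translation":[-0.1,1,0],"twist":0}
  ]
}}

```text
time: 13.4
ee_pos: [0.5663, 0.0018, 0.0284]
eef_rot: [0.52, -0.479, 0.479, -0.52]
ft_force: [0.4, -2.7, -2.1]
width: 0.023
```

Call:
{"api": "jog_arm", "payload": {
  "commands": [
    {"translation":[-0.1,1,0],"twist":0},
    {"translation":[-0.1,1,0],"twist":0}
  ]
}}

```text
time: 13.6
ee_pos: [0.5662, 0.003, 0.0285]
eef_rot: [0.52, -0.479, 0.479, -0.52]
ft_force: [0.4, -6.0, -1.2]
width: 0.0237
```

Call:
{"api": "jog_arm", "payload": {
  "commands": [
    {"translation":[-0.1,1,0],"twist":0},
    {"translation":[-0.1,1,0],"twist":0}
  ]
}}

```text
time: 13.8
ee_pos: [0.5661, 0.0042, 0.0285]
eef_rot: [0.52, -0.479, 0.48, -0.519]
ft_force: [0.7, -8.4, -1.1]
width: 0.0234
```

Call:
{"api": "jog_arm", "payload": {
  "commands": [
    {"translation":[-0.1,1,0],"twist":0},
    {"translation":[-0.1,1,0],"twist":0}
  ]
}}

```text
time: 14.0
ee_pos: [0.566, 0.0052, 0.0284]
eef_rot: [0.52, -0.479, 0.48, -0.519]
ft_force: [1.5, -10.8, -1.8]
width: 0.0238
```

Call:
{"api": "jog_arm", "payload": {
  "commands": [
    {"translation":[0.2,-3,0],"twist":0},
    {"translation":[0.2,-2.5,0],"twist":0},
    {"translation":[0.1,-1.5,0],"twist":0},
    {"translation":[0,0,0],"twist":0},
    {"translation":[0,0,0],"twist":0}
  ]
}}

```text
time: 14.5
ee_pos: [0.5662, 0.0015, 0.0284]
eef_rot: [-0.52, 0.479, -0.479, 0.521]
ft_force: [2.2, -2.0, -1.2]
width: 0.0234
```

Run:
```python
from h import *
c=camera("scene");save("l.png",c["img"],210,120,380,250,4)
c=camera("wrist");cv2.imwrite("pics/m.png",c["img"][:,:,::-1])
s=read_state();print(s["ee_pos"],s["time"],s["ft_force"],s["width"],s["torque"])
```

```text
[0.56620563 0.0014681  0.02844357] 14.6 [ 1.76373878 -2.77686472 -1.3810551 ] 0.023595657522755328 [-0.46902033 -0.24650453 -0.22406667]
```

View pics/l.png

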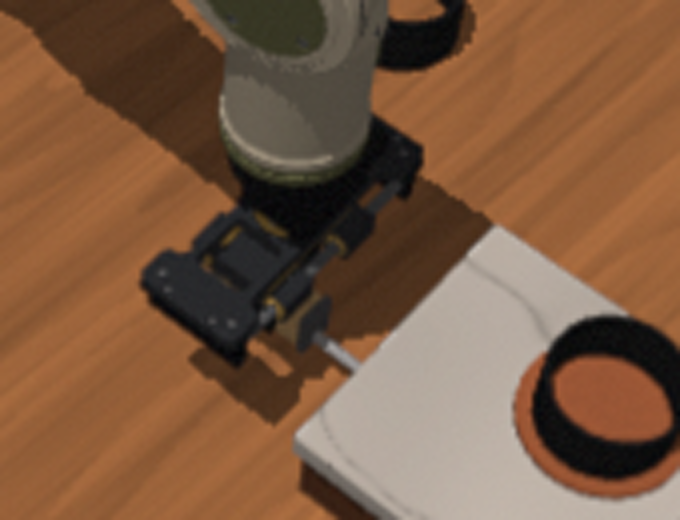

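View pics/m.png

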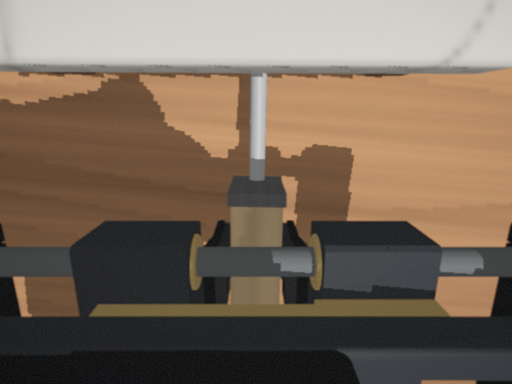

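Call:
{"api": "jog_arm", "payload": {
  "commands": [
    {"translation":[0.1,-1,0],"twist":0},
    {"translation":[-3,-0.2,0],"twist":0},
    {"translation":[-3,-0.3,0],"twist":0},
    {"translation":[-2,-0.2,0],"twist":0}
  ]
}}

```text
time: 15.0
ee_pos: [0.5576, -0.0002, 0.0283]
eef_rot: [0.521, -0.479, 0.478, -0.521]
ft_force: [-1.3, -0.1, -1.8]
width: 0.0233
```

Call:
{"api": "jog_arm", "payload": {
  "commands": [
    {"translation":[-2,-0.2,0],"twist":0},
    {"translation":[-2,-0.1,0],"twist":0}
  ]
}}

```text
time: 15.2
ee_pos: [0.5547, -0.0006, 0.0287]
eef_rot: [-0.52, 0.478, -0.479, 0.521]
ft_force: [4.2, -0.7, -3.4]
width: 0.0237
```

Call:
{"api": "jog_arm", "payload": {
  "commands": [
    {"translation":[-2,-0.2,0],"twist":0},
    {"translation":[-2,-0.1,0],"twist":0}
  ]
}}

```text
time: 15.4
ee_pos: [0.5505, -0.001, 0.0286]
eef_rot: [-0.52, 0.478, -0.479, 0.521]
ft_force: [3.4, 0.4, -3.0]
width: 0.0235
```

Call:
{"api": "jog_arm", "payload": {
  "commands": [
    {"translation":[-5,-0.4,0],"twist":0},
    {"translation":[-5,-0.4,0],"twist":0},
    {"translation":[-5,-0.4,0],"twist":0},
    {"translation":[-5,-0.4,0],"twist":0}
  ]
}}

```text
time: 15.8
ee_pos: [0.5299, -0.0027, 0.0285]
eef_rot: [-0.52, 0.479, -0.479, 0.521]
ft_force: [4.2, 0.0, -1.5]
width: 0.0239
```

Call:
{"api": "jog_arm", "payload": {
  "commands": [
    {"translation":[-5,-0.4,0],"twist":0},
    {"translation":[-5,-0.4,0],"twist":0},
    {"translation":[-5,-0.4,0],"twist":0},
    {"translation":[-5,-0.4,0],"twist":0},
    {"translation":[-5,-0.4,0],"twist":0},
    {"translation":[-5,-0.4,0],"twist":0},
    {"translation":[-3,-0.2,0],"twist":0}
  ]
}}

```text
time: 16.5
ee_pos: [0.4967, -0.0053, 0.0284]
eef_rot: [0.521, -0.479, 0.479, -0.52]
ft_force: [3.8, 0.6, -1.9]
width: 0.0234
```

Run:
```python
from h import *
c=camera("scene");save("n.png",c["img"],210,120,380,250,4)
c=camera("side");save("o.png",c["img"],110,130,310,260,4)
c=camera("wrist");cv2.imwrite("pics/p.png",c["img"][:,:,::-1])
s=read_state();print(s["ee_pos"],s["time"],s["ft_force"],s["width"],s["torque"])
```

```text
[ 0.4966078  -0.00540639  0.02829341] 16.65 [ 0.66881847  0.70352045 -1.46455141] 0.0235428301036977 [ 0.17121934 -0.15433088  0.03173489]
```

View pics/n.png

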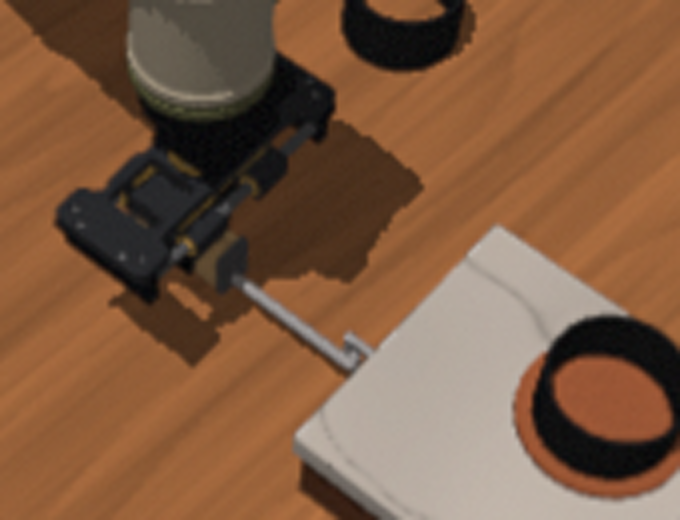

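View pics/p.png

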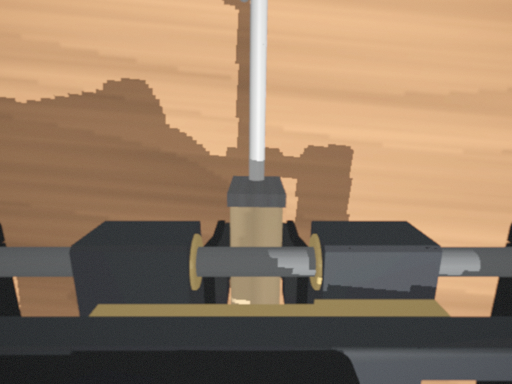

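Call:
{"api": "jog_arm", "payload": {
  "commands": [
    {"translation":[-3,-0.2,0],"twist":0},
    {"translation":[-4,-0.4,0],"twist":0},
    {"translation":[-4,-0.3,0],"twist":0},
    {"translation":[-4,-0.3,0],"twist":0},
    {"translation":[-4,-0.3,0],"twist":0},
    {"translation":[-4,-0.3,0],"twist":0},
    {"translation":[-4,-0.3,0],"twist":0}
  ]
}}

```text
time: 17.35
ee_pos: [0.4699, -0.0075, 0.0284]
eef_rot: [0.52, -0.479, 0.479, -0.52]
ft_force: [3.2, 0.2, -3.3]
width: 0.0238
```

Call:
{"api": "jog_arm", "payload": {
  "commands": [
    {"translation":[-2,-0.2,0],"twist":0},
    {"translation":[-2,-0.1,0],"twist":0}
  ]
}}

```text
time: 17.55
ee_pos: [0.466, -0.0078, 0.0284]
eef_rot: [0.521, -0.479, 0.479, -0.52]
ft_force: [3.1, 0.4, -2.8]
width: 0.0234
```

Call:
{"api": "jog_arm", "payload": {
  "commands": [
    {"translation":[-1.5,-0.1,0],"twist":0},
    {"translation":[-1.5,-0.1,0],"twist":0}
  ]
}}

```text
time: 17.75
ee_pos: [0.4632, -0.0079, 0.0284]
eef_rot: [0.521, -0.479, 0.479, -0.52]
ft_force: [3.8, 0.9, -2.8]
width: 0.0237
```

One small step at a time now.

Call:
{"api": "jog_arm", "payload": {
  "commands": [
    {"translation":[-1,-0.1,0],"twist":0},
    {"translation":[-1,-0.1,0],"twist":0}
  ]
}}

```text
time: 17.95
ee_pos: [0.4612, -0.0081, 0.0284]
eef_rot: [0.521, -0.479, 0.479, -0.521]
ft_force: [3.1, 0.6, -2.5]
width: 0.0235
```

Call:
{"api": "jog_arm", "payload": {
  "commands": [
    {"translation":[-1,-0.1,0],"twist":0}
  ]
}}

```text
time: 18.05
ee_pos: [0.4602, -0.0082, 0.0284]
eef_rot: [-0.521, 0.479, -0.479, 0.521]
ft_force: [3.7, 1.3, -2.0]
width: 0.0238
```

Call:
{"api": "jog_arm", "payload": {
  "commands": [
    {"translation":[-1,-0.1,0],"twist":0}
  ]
}}

```text
time: 18.15
ee_pos: [0.4592, -0.0083, 0.0284]
eef_rot: [0.521, -0.479, 0.479, -0.521]
ft_force: [3.8, 1.0, -2.2]
width: 0.0234
```

Call:
{"api": "jog_arm", "payload": {
  "commands": [
    {"translation":[-1,-0.1,0],"twist":0}
  ]
}}

```text
time: 18.25
ee_pos: [0.4582, -0.0084, 0.0284]
eef_rot: [0.521, -0.479, 0.479, -0.52]
ft_force: [3.9, 0.7, -1.6]
width: 0.0233
```

Call:
{"api": "jog_arm", "payload": {
  "commands": [
    {"translation":[-1,-0.1,0],"twist":0}
  ]
}}

```text
time: 18.35
ee_pos: [0.4572, -0.0085, 0.0284]
eef_rot: [0.521, -0.479, 0.479, -0.521]
ft_force: [3.2, 0.8, -2.1]
width: 0.0234
```

Call:
{"api": "jog_arm", "payload": {
  "commands": [
    {"translation":[-1,-0.1,0],"twist":0}
  ]
}}

```text
time: 18.45
ee_pos: [0.4562, -0.0086, 0.0284]
eef_rot: [0.521, -0.479, 0.479, -0.521]
ft_force: [3.5, 1.0, -3.1]
width: 0.0237
```

Call:
{"api": "jog_arm", "payload": {
  "commands": [
    {"translation":[-1,-0.1,0],"twist":0}
  ]
}}

```text
time: 18.55
ee_pos: [0.4553, -0.0087, 0.0285]
eef_rot: [-0.52, 0.478, -0.479, 0.521]
ft_force: [6.2, 1.4, -3.0]
width: 0.0237
```

Call:
{"api": "jog_arm", "payload": {
  "commands": [
    {"translation":[-1,-0.1,0],"twist":0}
  ]
}}

```text
time: 18.65
ee_pos: [0.4552, -0.0086, 0.0287]
eef_rot: [-0.52, 0.478, -0.479, 0.521]
ft_force: [10.2, 1.2, -5.0]
width: 0.0237
```

Call:
{"api": "jog_arm", "payload": {
  "commands": [
    {"translation":[-1,-0.1,0],"twist":0}
  ]
}}

```text
time: 18.75
ee_pos: [0.4551, -0.0086, 0.029]
eef_rot: [-0.519, 0.478, -0.479, 0.522]
ft_force: [13.9, 2.0, -6.9]
width: 0.0235
```

Call:
{"api": "jog_arm", "payload": {
  "commands": [
    {"translation":[4,0.3,0],"twist":0},
    {"translation":[4,0.4,0],"twist":0},
    {"translation":[4,0.3,0],"twist":0},
    {"translation":[0,0,0],"twist":0}
  ]
}}

```text
time: 19.15
ee_pos: [0.4654, -0.0078, 0.0282]
eef_rot: [0.521, -0.479, 0.478, -0.52]
ft_force: [0.4, 0.4, -1.3]
width: 0.0236
```

Run:
```python
from h import *
c=camera("scene");save("q.png",c["img"],210,120,380,250,4)
c=camera("side");save("r.png",c["img"],110,130,310,260,4)
s=read_state();print(s["ee_pos"],s["time"],s["ft_force"],s["width"],s["torque"])
```

```text
[ 0.46493979 -0.00786159  0.02818538] 19.25 [-0.55877798 -0.60709328 -0.86654708] 0.023438398061183544 [-0.00599489  0.03355008  0.02599005]
```

View pics/q.png

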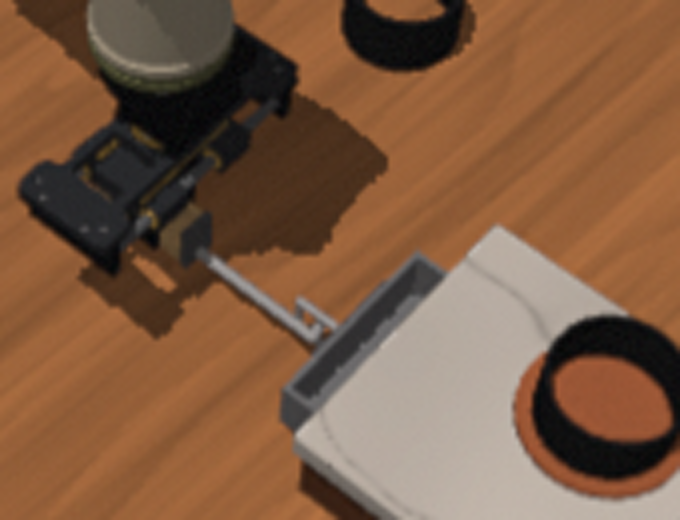

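View pics/r.png

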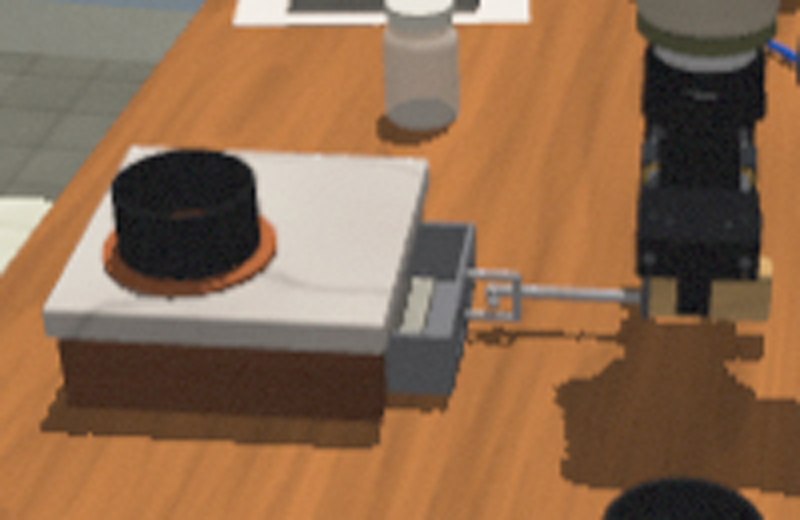

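Run:
```python
from h import *
c=camera("scene");A=lambda x,y:(210+x/4-.4,120+y/4-.4)
P=onz(c,[A(420,254),A(287,390)],.048);S=onz(c,[A(498,224),A(295,442)],.078)
print(P,S,"face mid",P.mean(0),"edge mid",S.mean(0))
ex=np.array([np.cos(.078),np.sin(.078)]);print((P.mean(0)-S.mean(0))[:2]@ex, np.linalg.norm(P[0]-P[1]))
print("pink",onz(c,[(138,176),(203,176),(172,176)],.01))
```

```text
[[ 0.61213222  0.09158404  0.048     ]
 [ 0.62269724 -0.04631715  0.048     ]] [[ 0.64256561  0.12888357  0.078     ]
 [ 0.66148528 -0.08155035  0.078     ]] face mid [0.61741473 0.02263344 0.048     ] edge mid [0.65202545 0.02366661 0.078     ]
-0.03458599241701394 0.1383053043107336
pink [[ 0.24163321 -0.22484008  0.01      ]
 [ 0.36737227 -0.09378305  0.01      ]
 [ 0.30752883 -0.15617746  0.01      ]]
```

Call:
{"api": "jog_arm", "payload": {
  "commands": [
    {"translation":[0.3,-4,0],"twist":0},
    {"translation":[0.3,-4,0],"twist":0},
    {"translation":[0.4,-5,0],"twist":0}
  ]
}}

```text
time: 19.6
ee_pos: [0.4662, -0.0214, 0.0284]
eef_rot: [0.521, -0.479, 0.479, -0.52]
ft_force: [-0.4, -0.5, -0.6]
width: 0.0235
```

Call:
{"api": "jog_arm", "payload": {
  "commands": [
    {"translation":[0.4,-5,0],"twist":0},
    {"translation":[0.4,-5,0],"twist":0},
    {"translation":[0.6,-8,0],"twist":0},
    {"translation":[0.8,-10,0],"twist":0},
    {"translation":[1.5,-20,0],"twist":0},
    {"translation":[2,-30,0],"twist":0},
    {"translation":[2,-30,0],"twist":0},
    {"translation":[2,-30,0],"twist":0},
    {"translation":[2,-30,0],"twist":0},
    {"translation":[2,-20,0],"twist":0},
    {"translation":[0,0,0],"twist":0},
    {"translation":[0,0,-8],"twist":0},
    {"translation":[0,0,-6],"twist":0},
    {"translation":[0,0,-3],"twist":0},
    {"translation":[0,0,0],"twist":0},
    {"translation":[0,0,0],"twist":0}
  ]
}}

```text
time: 21.2
ee_pos: [0.48, -0.2084, 0.0114]
eef_rot: [-0.521, 0.478, -0.478, 0.521]
ft_force: [0.6, -0.5, -0.9]
width: 0.0236
```

Run:
```python
from h import *
c=camera("scene");save("s.png",c["img"],150,120,350,270,4)
c=camera("side");save("t.png",c["img"],110,120,310,260,4)
s=read_state();print(s["ee_pos"],s["time"],s["ft_force"],s["width"],s["torque"])
```

```text
[ 0.48015447 -0.20871287  0.01162873] 21.3 [ 0.28234166  0.12877464 -1.06234346] 0.023920662481398215 [ 0.02735153  0.0742315  -0.00608766]
```

View pics/s.png

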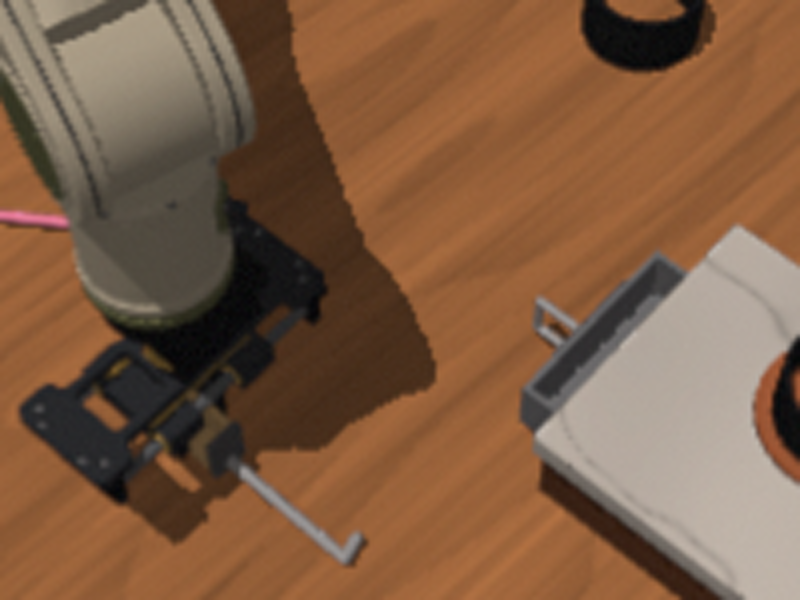

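View pics/t.png

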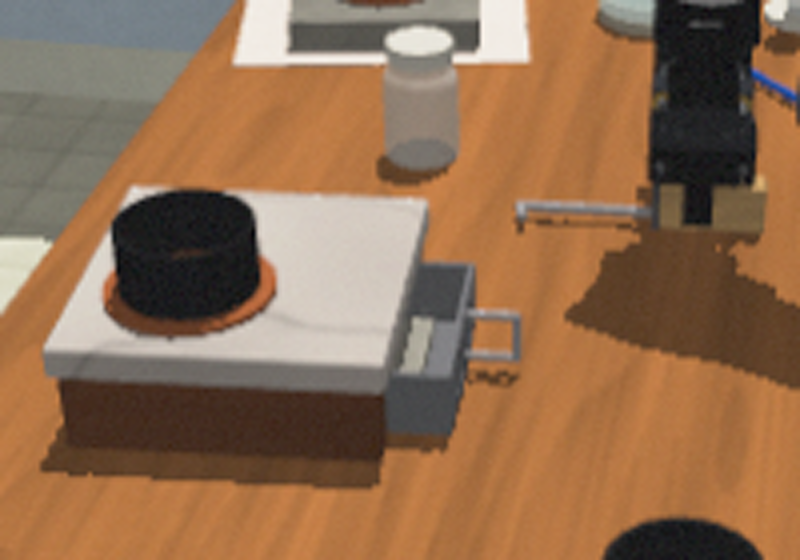

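Unhooked, tray still out. Lower the last 3 mm, release, rise.

Call:
{"api": "jog_arm", "payload": {
  "commands": [
    {"translation":[0,0,-1.5],"twist":0},
    {"translation":[0,0,-1.5],"twist":0},
    {"translation":[0,0,0],"twist":0},
    {"translation":[0,0,0],"twist":0}
  ]
}}

```text
time: 21.7
ee_pos: [0.48, -0.2089, 0.0085]
eef_rot: [0.521, -0.479, 0.479, -0.52]
ft_force: [-0.9, -0.3, 1.1]
width: 0.0235
```

Call:
{"api": "jog_arm", "payload": {
  "commands": [
    {"translation":[0,0,0],"twist":0},
    {"translation":[0,0,0],"twist":0},
    {"translation":[0,0,0],"twist":0},
    {"translation":[0,0,0],"twist":0},
    {"translation":[0,0,0],"twist":0},
    {"translation":[0,0,0],"twist":0},
    {"translation":[0,0,0],"twist":0},
    {"translation":[0,0,20],"twist":0},
    {"translation":[0,0,40],"twist":0},
    {"translation":[0,0,40],"twist":0},
    {"translation":[-20,0,40],"twist":0},
    {"translation":[-30,0,30],"twist":0},
    {"translation":[0,0,0],"twist":0},
    {"translation":[0,0,0],"twist":0}
  ],
  "grip": 0
}}

```text
time: 23.1
ee_pos: [0.43, -0.2092, 0.179]
eef_rot: [-0.52, 0.478, -0.48, 0.52]
ft_force: [0.2, 0.9, 0.2]
width: 0.087
```

Run:
```python
from h import *
c=camera("scene");cv2.imwrite("pics/u.png",c["img"][:,:,::-1])
c=camera("side");save("v.png",c["img"],110,120,310,260,4)
s=read_state();print(s["ee_pos"],s["time"],s["ft_force"],s["width"])
```

```text
[ 0.42993505 -0.20855303  0.17740869] 23.2 [0.45895199 1.03527357 1.02885885] 0.08731384908980187
```

View pics/u.png

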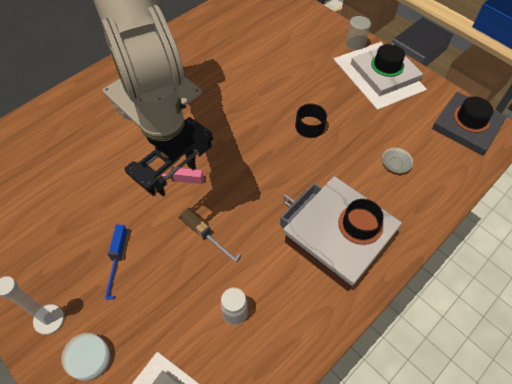

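View pics/v.png

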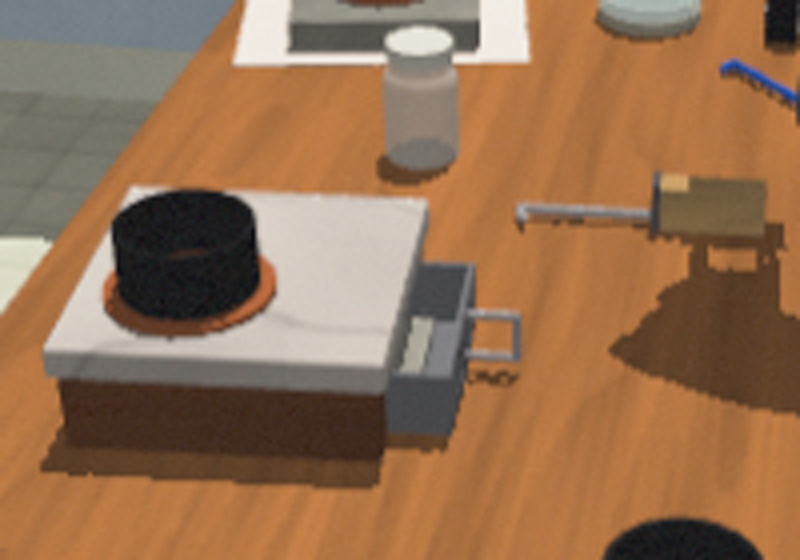

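Rod lies flat and free (handle 195,222, bend 238,260 in the scene view), the tray is out, and the collar, jar and dish have not moved.

```bash
python3 -c "
from bench import *
print(close_job())"
```

```text
the job is handed in; nothing more can be done
None
```

I drew the tray out to its stop with the wooden hooked rod, unhooked the rod, laid it flat on the bench and handed the job in at about 23 s.

**How it went**
- The first grasp slipped about 9 mm while I lifted, because the fingers were still closing. I set the rod down and gripped it again lower.
- I found the tray face and the pull eye by touch. The eye sits about 10 mm right of the middle.
- The pull itself read about 3–4 N.

**Last checks**
- **Tray:** the camera puts its face about 35 mm in front of the slab edge, a draw of about 0.115 m.
- **Rod:** the last views show it released and lying flat, about 0.2 m from the tray front and touching nothing.
- **Bystanders:** the collar, jar and dish look unmoved in the last scene picture.

**What was less good**
- **Force on the eye:** I batched moves while feeling for contact, so the force rose more than it should have. It peaked at about 11 N sideways on the eye. At the stop it reached about 13.9 N along the pull. Adding the noisy side and vertical readings makes that roughly 15 N in all, so I can't rule out that the 15 N limit was touched.
- **Camera agreement:** the scene and side cameras disagreed by 5–10 mm in places, so I placed the rod from measurements relative to the slab.

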